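# Rack the depth-profile bottles in reverse order for the turbidity meter

### The arm

A 6-joint arm with a two-finger parallel gripper is mounted at the origin on the work surface. World frame = base frame: x ahead of the robot, y to its left, z up, the work surface at z = 0. Lengths are in mm, angles in rad, forces in N, time in s.
With the tool pointing down it reaches from about 375 to 925 mm from the base axis. Payload 5.7 kg.
Tool frame: the origin (TCP) lies between the finger pads; the fingertips stand 11 mm ahead of it and the grasp point (between the pads) lies 8 mm behind it; z points along the fingers, y is the line along which they close (so a half turn about z gives the same grasp; the last joint's range is limited). The gripper opens to 85 mm and grips with 20 to 120 N. Pads are 22 mm wide; open, the fingers measure 114 mm over their backs; the gripper's body (76 mm by 85 mm) begins 54 mm behind the grasp point. The pads swing forward as they close: fully open they stand 13 mm farther back than shut.
Start: joints at [1.067, 0.359, 1.51, -0, 1.272, -0.115], TCP at [227.438, 555.191, 242.267] pointing down, gripper open.
Joint ranges: [-2.97, 2.97], [-1.01, 2.36], [0.21, 2.38], [-0.96, 4.11], [0.2, 2.71], [-2.98, 2.98]. Speed limits (rad/s): [2.39, 2.39, 3.14, 3.14, 3.14, 3.14].

### API

Orientations are given as a 3x3 rotation matrix whose columns are the frame's x, y, z axes.
In Python, from bench import r gives the robot as it stands.
- The arm moves only by the tool move_arm, never from a script. Its argument "increments" is a list of rows, each a list of 5 numbers: the shift along the tool's x, y, z as a fraction of full scale, then the turn about the tool's z as a fraction of full scale, then the gripper's target within -1 to 1 (shut at 1, half-way at 0, fully open at -1). A call has 1 to 5 rows; each row shifts and turns the commanded pose from where the row before left it, along the tool's axes as they then stand; what a row does not reach is not made up. Full scale, the value 1, is 0.03 m for a shift and 0.12 rad for a turn. A row lasts 1/10 s, in which the tool goes at most 50 mm and 8.59 degrees, less where a joint would pass 70% of its speed; a pose out of reach is approached as far as the arm can. A call with a number of a shift or a turn outside -1 to 1 is refused whole. A call with a gripper value outside its range is refused whole. The fingers move at their own pace and stop on an object; "grip_force" is the grip in N (left out, the last holds). Time passes only in rows, so rows that do not move let the fingers close. It gives the time, the measured TCP pose, the force, the opening and the grip force at its end, in the units of the state.
- r.observe(): the state, without advancing time (a new reading comes with each control period).
- r.capture(name): name is "scene" or "side" or "wrist"; returns a dict with "frame" (480x640x3 uint8, red, green, blue), "depth" (480x640 float32, mm along the optical axis (not along the pixel's ray), 0 where there is no reading), "fx", "fy", "cx", "cy" (pixels), "R" (3x3) and "t" (3): a world point X has camera coordinates R X + t; the wrist camera has in their place "tool_from_camera" (4x4, takes a point from camera to tool coordinates, whose origin is the TCP and whose axes are the flange's). Camera axes: x right, y down, z forward; pixel columns grow to the right and rows downward; lengths in mm; the calibration is good to about 2 mm. A picture is of the moment at which its call begins: read the wrist's pose just before it.
- r.close_job(): hands the job in; it is judged then, once.
Trained networks look in a picture, given as the dict that the camera call returned (one of the last four; its "shot" number tells which), for a name from the list of things; names that differ only in an ending like _2 or _b are one class to them, and where a whole thing is asked for, a point or a joint stands for the part that bears it (a point fixed in the world has none). Each returns a list of dicts, best first, with "score" (0 to 1); they miss things now and then, are a little off and sometimes report something else, mostly with a low value. They report only what shows in the picture. A call takes as long as a camera call. They do not tell look-alikes from the thing itself.
- r.regions_of(picture, thing): "mask" (480x640 bool, what is visible of it) and "rect" ([left, top, width, height] in pixels, round what is visible of it).
The state is a dict: "time": time; "joint_pos": joint angles; "qvel": joint speeds; "effort": joint torques, N m; "position": TCP position; "eef_rot": TCP orientation; "ft_force": force on the tool from outside, world axes, zero at the start; "torque": the same for the moment, N m; "grip_width": finger opening in mm; "grip_force": force on a finger pad.
Only numpy, scipy, OpenCV 4.12 (cv2) and the standard library are available. Lean on these libraries where they do the work, as an engineer would, in place of code of your own. Each camera call takes 0.05 s, during which the arm holds its last target. There are 200 camera calls.

### The job

The four white sample bottles stand in the grey field carrier in the order the diver filled them, the deepest next to the carrier's orange-taped end, but the meter is fed surface water first, starting from the rack's orange-taped end. Move all four bottles into the aluminium rack in reverse order, one to a cell: the bottle next to the carrier's orange tape goes in the cell farthest from the rack's orange tape, and so on, so that the one farthest from the carrier's tape ends next to the rack's tape. Keep the bottles upright and set them down on the cell floors without dropping them, and leave the small vials standing in their places in the carrier; they show each bottle's old place by cap colour.

Things in the scene. Friction and masses are not known exactly. Their poses are not given: they have to be found in the camera images.
- bottle_blue: sample bottle to be moved: white plastic, upright, blue screw cap and blue ring on the label; 98 mm tall in all, body 44 mm in diameter up to 62 mm, shoulder narrowing above that, cap 40 mm in diameter from 78 to 98 mm; about 0.1 to 0.15 kg, closed. Origin: centre of its underside; z up along its axis
- bottle_green: sample bottle to be moved: white plastic, upright, green screw cap and green ring on the label; 98 mm tall in all, body 44 mm in diameter up to 62 mm, shoulder narrowing above that, cap 40 mm in diameter from 78 to 98 mm; about 0.1 to 0.15 kg, closed. Origin: centre of its underside; z up along its axis
- bottle_yellow: sample bottle to be moved: white plastic, upright, yellow screw cap and yellow ring on the label; 98 mm tall in all, body 44 mm in diameter up to 62 mm, shoulder narrowing above that, cap 40 mm in diameter from 78 to 98 mm; about 0.1 to 0.15 kg, closed. Origin: centre of its underside; z up along its axis
- bottle_black: sample bottle to be moved: white plastic, upright, black screw cap and black ring on the label; 98 mm tall in all, body 44 mm in diameter up to 62 mm, shoulder narrowing above that, cap 40 mm in diameter from 78 to 98 mm; about 0.1 to 0.15 kg, closed. Origin: centre of its underside; z up along its axis
- vial_blue: small amber glass vial with a blue cap, 48 mm tall, 28 mm in diameter, standing in the carrier's foam strip directly behind (52 mm along the carrier's +x) the bottle whose cap has the same colour; it stays there. Origin: centre of its underside; z up along its axis
- vial_green: small amber glass vial with a green cap, 48 mm tall, 28 mm in diameter, standing in the carrier's foam strip directly behind (52 mm along the carrier's +x) the bottle whose cap has the same colour; it stays there. Origin: centre of its underside; z up along its axis
- vial_yellow: small amber glass vial with a yellow cap, 48 mm tall, 28 mm in diameter, standing in the carrier's foam strip directly behind (52 mm along the carrier's +x) the bottle whose cap has the same colour; it stays there. Origin: centre of its underside; z up along its axis
- vial_black: small amber glass vial with a black cap, 48 mm tall, 28 mm in diameter, standing in the carrier's foam strip directly behind (52 mm along the carrier's +x) the bottle whose cap has the same colour; it stays there. Origin: centre of its underside; z up along its axis
- carrier: grey plastic carrier, 108 x 262 mm, fixed; end at +y wrapped in orange tape, end at -y plain. Four bottle cells 60 x 60 mm at x = -20, y = +96, +32, -32, -96 mm; behind them black foam with vial pockets 36 x 36 mm at x = +32, same y; all floors at z = 5. Side walls 43 high, dividers lower, end panels 66 high at y = +-128. Origin: centre of underside; z up; yaw varies
- rack: aluminium rack with black rubber floor, 68 x 262 mm, fixed, empty; end at +y wrapped in orange tape, end at -y plain. One row of four open cells 60 x 60 mm at x = 0, y = +96, +32, -32, -96 mm, floor at z = 12 mm; side rods at x = +-33 up to 45 high, dividers 42, end panels 66 high at y = +-128. Origin: centre of underside, at bench level; z up; yaw varies
Things that resemble listed ones, but are neither listed nor needed, are in the scene too. Leave any pink look-alike of the vial_green alone. Leave any red look-alike of the bottle_blue alone.

How it is judged:
By the outcome, as a careful person would: the job done as asked, in the order asked, and still so for the second after the job is handed in, with the robot touching nothing.
It also fails if it takes over 106 s, if anything falls off the work surface, if the arm or the gripper's body presses on something with over 40 N, if the wrist force passes 120 N, or if a joint passes its speed limit or range.

## Working session

There is one attempt and no reset: what is moved stays moved. The work goes in short steps, Python scripts to look and compute and a tool call to move; the robot and the scene stay as the last step left them, time stands still between calls to the robot, and variables do not carry over. Pictures are saved under pics/ and viewed, at most 14 in all, crops included, and the job is handed in when it is done.

Besides the shell and the picture viewer there is one more tool, called after "Request:" by a JSON object that holds its "method" and its "body". move_arm: Moves the arm, as the interface text tells. Its arguments: {"type":"object","properties":{"increments":{"type":"array","items":{"type":"array","items":{"type":"number"}}},"grip_force":{"type":"number"}},"required":["increments"]}

```bash
mkdir -p pics; ls
python3 - <<'E'
from bench import r
import cv2,numpy as np
s=r.observe();print(s['time'],s['position'],s['eef_rot'],s['grip_width'])
for n in("scene","side"):
    c=r.capture(n);cv2.imwrite(f"pics/{n}0.png",c["frame"][:,:,::-1]);np.savez(f"{n}0.npz",**{k:v for k,v in c.items()})
    print(n,c['shot'],c['fx'],c['R'],c['t'])
    for t in("bottle_blue","bottle_green","bottle_yellow","bottle_black","carrier","rack"):
        print(t,[(round(d['score'],2),d['rect']) for d in r.regions_of(c,t)][:5])
E
```

```text
pics
0.0 [227.10408743 554.61335378 241.43760711] [[-9.25372665e-01  3.79057522e-01 -9.08945339e-04]
 [ 3.79058557e-01  9.25371165e-01 -1.67873726e-03]
 [ 2.04773819e-04 -1.89800108e-03 -9.99998178e-01]] 85.61036848916069
scene 1 596.0143856566468 [[ 0.05502906  0.99841791  0.01155289]
 [ 0.65763694 -0.02753533 -0.75283163]
 [-0.75132247  0.04902523 -0.65811175]] [ -77.2651015  -342.38379386 1714.64884991]
bottle_blue [(0.8, [408.8, 231.1, 26.1, 49.3]), (0.77, [391.9, 188.8, 21.0, 35.3])]
bottle_green [(0.61, [444.9, 180.9, 21.8, 39.5])]
bottle_yellow [(0.87, [356.7, 187.5, 25.1, 42.5])]
bottle_black [(0.67, [413.9, 185.1, 27.1, 34.6]), (0.36, [353.2, 195.7, 129.5, 57.8]), (0.32, [155.4, 189.3, 128.5, 60.6])]
carrier [(0.91, [354.2, 191.2, 127.5, 62.6])]
rack [(0.82, [158.5, 188.9, 121.1, 58.9]), (0.72, [367.8, 223.1, 13.8, 14.7])]
side 2 575.4593531680578 [[-0.95152544 -0.30718451 -0.01539519]
 [-0.17805448  0.59096827 -0.78679928]
 [ 0.25079062 -0.74591835 -0.61701692]] [541.63587212 110.88866462 945.81963759]
bottle_blue [(0.68, [307.1, 261.7, 27.3, 53.3]), (0.63, [218.2, 257.1, 30.5, 58.9])]
bottle_green [(0.89, [284.0, 321.7, 36.7, 61.7])]
bottle_yellow [(0.78, [320.2, 234.2, 27.8, 54.5])]
bottle_black [(0.6, [299.7, 289.2, 28.9, 57.2])]
carrier [(0.88, [241.8, 242.3, 114.3, 163.5])]
rack [(0.87, [368.0, 130.2, 40.2, 90.9])]
```

View pics/scene0.png

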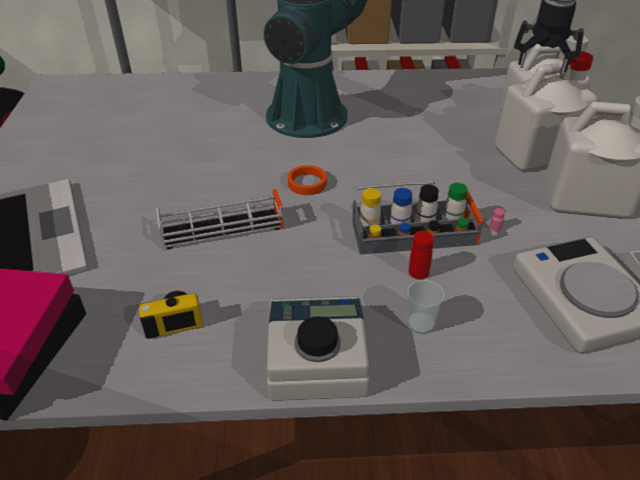

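View pics/side0.png

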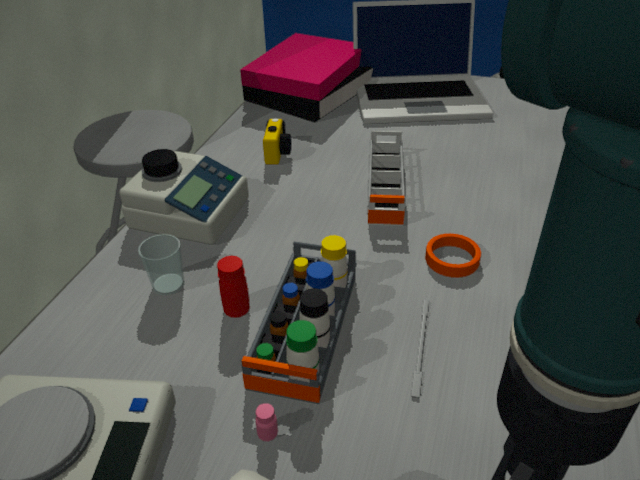

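The scene shows the carrier at about (417,220) px with its tape on the right, next to green. From the tape the order is green (457,198), black (428,203), blue (402,205), yellow (370,205). The rack is at (220,220), also taped at its right end (278,208). Two things could be bottle_blue: the red one at (421,255), standing outside the carrier, is the look-alike, and the blue-capped one at (402,205) in its cell fits. Similarly, the pink vial at (498,220) is a look-alike to leave alone.

```bash
cat > h.py <<'E'
import numpy as np,cv2
from bench import r
def cloud(c,rot=None,pos=None):
    d=c["depth"];v,u=np.mgrid[:480,:640]
    P=np.stack([(u-c["cx"])*d/c["fx"],(v-c["cy"])*d/c["fy"],d],-1).astype(float)
    if "R" in c: W=(P-c["t"])@c["R"]
    else:
        T=np.array(c["tool_from_camera"]);W=(P@T[:3,:3].T+T[:3,3])@np.array(rot).T+pos
    W[d<=0]=np.nan
    return W
def capc(W,m):
    p=W[m&(np.nan_to_num(W[...,2])>80)];
    if len(p)<15:return None
    t=p[p[:,2]>np.percentile(p[:,2],95)-5];(x,y),rad=cv2.minEnclosingCircle(t[:,:2].astype(np.float32))
    return np.round([x,y,rad,np.percentile(p[:,2],95),len(t)],1)
def fit(P,W0,L,zmin,zmax,box):
    q=P.reshape(-1,3);q=q[np.isfinite(q[:,0])];q=q[(q[:,2]>zmin)&(q[:,2]<zmax)&(q[:,0]>box[0])&(q[:,0]<box[1])&(q[:,1]>box[2])&(q[:,1]<box[3])]
    return q
E
cat > a.py <<'E'
from h import *
for n in("scene","side"):
    c=dict(np.load(n+"0.npz"));W=cloud(c);np.save(n+"W.npy",W)
    c=r.capture(n)
    for t in("bottle_green","bottle_black","bottle_blue","bottle_yellow"):
        for d in r.regions_of(c,t)[:2]: print(n,t,round(d['score'],2),capc(W,d['mask']))
    for t in("carrier","rack"):
        d=r.regions_of(c,t)[0];p=W[d['mask']];p=p[np.isfinite(p[:,0])];p=p[p[:,2]>15]
        p=p[p[:,2]<75]
        print(n,t,len(p),cv2.minAreaRect(p[:,:2].astype(np.float32)),p.min(0).round(),p.max(0).round())
        h=c["frame"].astype(int);o=d['mask']&(h[...,0]>150)&(h[...,1]<110)&(h[...,2]<70)
        q=W[o];q=q[np.isfinite(q[:,0])];print('  tape',len(q),np.median(q,0).round(1) if len(q) else '')
E
python3 a.py
```

```text
scene bottle_green 0.82 [497.5 320.7  22.1 104.7 166. ]
scene bottle_black 0.94 [499.7 257.8  22.7 104.7 171. ]
scene bottle_blue 0.87 [648.7 220.5  21.  100.  217. ]
scene bottle_blue 0.75 [510.6 199.7  21.3 104.7 167. ]
scene bottle_yellow 0.7 [510.3 131.1  21.6 104.9 165. ]
scene carrier 2692 ((527.0363159179688, 230.76318359375), (117.45677947998047, 266.4786376953125), 3.7913658618927) [464.  95.  15.] [592. 366.  71.]
  tape 79 [533.3 356.9  66.3]
scene rack 1600 ((495.3518371582031, -196.0742645263672), (79.11640167236328, 263.867919921875), 12.845647811889648) [ 430. -331.   15.] [560. -61.  69.]
  tape 68 [467.3 -73.2  65.6]
side bottle_green 0.77 [493.4 319.4  21.2 103.7 552. ]
side bottle_black 0.86 [490.7 277.   41.9 103.6 473. ]
side bottle_blue 0.73 [498.7 217.6  42.4 103.7 415. ]
side bottle_blue 0.67 [646.2 218.4  20.4  98.6 364. ]
side bottle_yellow 0.87 [504.5 143.6  36.  103.7 337. ]
side carrier 5290 ((523.4942016601562, 228.68096923828125), (115.04192352294922, 266.4596862792969), 4.326463222503662) [458.  93.  15.] [587. 364.  70.]
  tape 222 [533.2 356.6  66.1]
side rack 2353 ((493.38397216796875, -199.01168823242188), (71.82682800292969, 273.4151306152344), 13.0656156539917) [ 430. -337.   15.] [555. -60.  69.]
  tape 83 [463.8 -74.5  66. ]
```

Run:
```python
import cv2
a=cv2.imread('pics/scene0.png')[160:290,340:520];b=cv2.imread('pics/side0.png')[220:450,200:380]
cv2.imwrite('pics/crop1.png',cv2.resize(a,None,fx=4,fy=4,interpolation=2))
```

```text
(no output)
```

View pics/crop1.png

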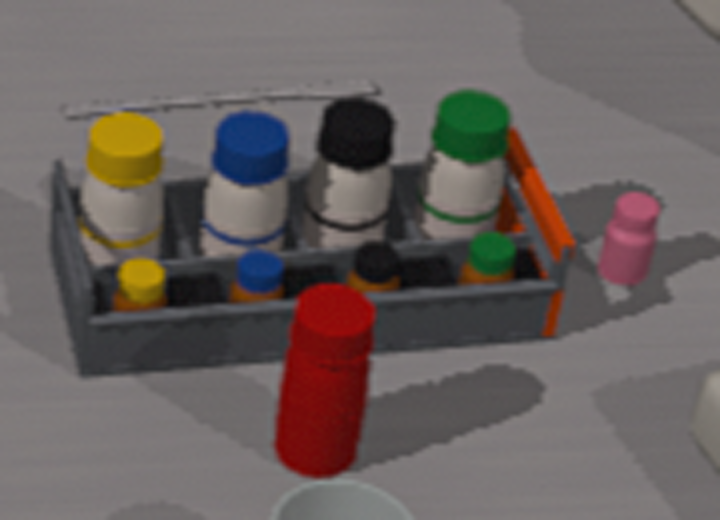

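The crop confirms the order yellow, blue, black, green towards the tape, and that the red bottle stands in front of the carrier. Next I'll go above the carrier.

```bash
cat >> h.py <<'E'
def plan(target,yaw,n,g,start=None,show=True):
    """rows to bring TCP to target with tool y at world angle yaw (deg)"""
    s=r.observe();R=np.array(s["eef_rot"]);p=np.array(s["position"])
    a=np.arctan2(R[1,1],R[0,1]);da=(np.radians(yaw)-a+np.pi/2)%np.pi-np.pi/2
    t=-da/n;D=(np.array(target)-p)/n
    print("t",round(s["time"],2),"p",p.round(1),"yaw",np.degrees(a).round(2),"w",round(s["grip_width"],1),"F",np.round(s["ft_force"],1))
    rows=[]
    for i in range(n):
        b=a+da*i/n;y=np.array([np.cos(b),np.sin(b),0]);z=np.array([0,0,-1.]);x=np.cross(y,z)
        rows.append([round(float(v),3) for v in(D@x/30,D@y/30,D@z/30,t/.12)]+[g])
    for i in range(0,n,5):print(rows[i:i+5])
E
python3 -c "
from h import *
plan([500,228,240],4,16,-1)
print(r.capture('wrist')['tool_from_camera'])"
```

```text
t 1.4 p [227.4 555.2 242.3] yaw 67.72 w 85.2 F [-0.   0.2 -0.1]
[[-0.784, -0.416, 0.005, 0.579, -1], [-0.811, -0.36, 0.005, 0.579, -1], [-0.834, -0.303, 0.005, 0.579, -1], [-0.853, -0.244, 0.005, 0.579, -1], [-0.868, -0.184, 0.005, 0.579, -1]]
[[-0.879, -0.124, 0.005, 0.579, -1], [-0.885, -0.062, 0.005, 0.579, -1], [-0.887, -0.001, 0.005, 0.579, -1], [-0.885, 0.061, 0.005, 0.579, -1], [-0.879, 0.122, 0.005, 0.579, -1]]
[[-0.868, 0.183, 0.005, 0.579, -1], [-0.853, 0.243, 0.005, 0.579, -1], [-0.834, 0.301, 0.005, 0.579, -1], [-0.811, 0.359, 0.005, 0.579, -1], [-0.785, 0.414, 0.005, 0.579, -1]]
[[-0.754, 0.468, 0.005, 0.579, -1]]
[[-4.20100093e-05 -9.49327649e-01 -3.14288105e-01  8.05414796e+01]
 [ 9.99999591e-01  2.44015740e-04 -8.70732540e-04 -1.13746223e-01]
 [ 9.03301720e-04 -3.14288014e-01  9.49327251e-01 -1.31655370e+02]
 [ 0.00000000e+00  0.00000000e+00  0.00000000e+00  1.00000000e+00]]
```

Request:
{"method": "move_arm", "body": {"increments": [[-0.78,-0.42,0,0.58,-1],[-0.81,-0.36,0,0.58,-1],[-0.83,-0.3,0,0.58,-1],[-0.85,-0.24,0,0.58,-1],[-0.87,-0.18,0,0.58,-1]]}}

```text
time: 1.95
position: [313.1, 452.4, 242.4]
eef_rot: [[-0.739, 0.674, 0.0], [0.674, 0.739, 0.0], [-0.0, 0.0, -1.0]]
ft_force: [0.5, -0.7, -0.4]
grip_width: 85.2
grip_force: 0.0
```

Request:
{"method": "move_arm", "body": {"increments": [[-0.88,-0.12,0,0.58,-1],[-0.885,-0.06,0,0.58,-1],[-0.885,0,0,0.58,-1],[-0.885,0.06,0,0.58,-1],[-0.88,0.12,0,0.58,-1]]}}

```text
time: 2.45
position: [398.3, 350.1, 242.4]
eef_rot: [[-0.465, 0.886, 0.0], [0.886, 0.465, 0.0], [-0.0, 0.0, -1.0]]
ft_force: [0.4, 0.2, 0.6]
grip_width: 85.8
grip_force: 0.0
```

Request:
{"method": "move_arm", "body": {"increments": [[-0.87,0.18,0,0.58,-1],[-0.85,0.24,0,0.58,-1],[-0.83,0.3,0,0.58,-1],[-0.81,0.36,0,0.58,-1],[-0.78,0.42,0,0.58,-1]]}}

```text
time: 2.95
position: [483.3, 248.1, 242.4]
eef_rot: [[-0.135, 0.991, 0.0], [0.991, 0.135, 0.0], [-0.0, 0.0, -1.0]]
ft_force: [0.2, 0.7, 0.2]
grip_width: 85.3
grip_force: 0.0
```

Request:
{"method": "move_arm", "body": {"increments": [[-0.75,0.47,0,0.58,-1],[0,0,0,0,-1],[0,0,0,0,-1]]}}

```text
time: 3.25
position: [499.8, 228.3, 242.2]
eef_rot: [[-0.068, 0.998, -0.0], [0.998, 0.068, 0.0], [0.0, -0.0, -1.0]]
ft_force: [-0.5, -0.2, 0.5]
grip_width: 85.5
grip_force: 0.0
```

```bash
cat > w.py <<'E'
from h import *
import sys
s=r.observe();c=r.capture("wrist");W=cloud(c,s["eef_rot"],s["position"])
cv2.imwrite(f"pics/{sys.argv[1]}.png",c["frame"][:,:,::-1]);np.save("wW.npy",W)
print(s["time"],s["position"].round(1) if hasattr(s["position"],'round') else s["position"])
for t in sys.argv[2:]:
    for d in r.regions_of(c,t)[:2]:
        print(t,round(d['score'],2),d['rect'],capc(W,d['mask']))
        if t in("carrier","rack"):
            p=W[d['mask']];p=p[np.isfinite(p[:,0])];p=p[(p[:,2]>30)&(p[:,2]<75)]
            if len(p)>50: print(cv2.minAreaRect(p[:,:2].astype(np.float32)),p.min(0).round(),p.max(0).round())
E
python3 w.py w1 bottle_green bottle_black bottle_blue bottle_yellow carrier
```

```text
3.25 [499.8 228.3 242.2]
bottle_green 0.94 [294.8, 58.9, 62.3, 62.7] [ 494.5  319.3   19.9  104.2 3017. ]
bottle_green 0.34 [369.2, 145.4, 34.1, 39.6] None
bottle_black 0.87 [296.5, 142.4, 58.5, 74.3] [ 498.5  255.5   19.8  104.1 2414. ]
bottle_blue 0.92 [451.7, 192.4, 92.8, 77.2] [ 647.   218.1   19.9   98.9 2075. ]
bottle_blue 0.82 [308.0, 209.8, 52.8, 78.9] [ 509.4  207.7   30.9  104.  2045. ]
bottle_yellow 0.87 [299.0, 277.8, 52.3, 83.5] [ 507.3  128.8   20.3  104.  1701. ]
carrier 0.79 [280.2, 30.1, 151.9, 319.8] [492.  232.5 106.7 103.2  74. ]
((524.1640014648438, 227.86087036132812), (114.4986801147461, 264.69366455078125), 4.173501014709473) [458.  93.  30.] [589. 363.  70.]
```

View pics/w1.png

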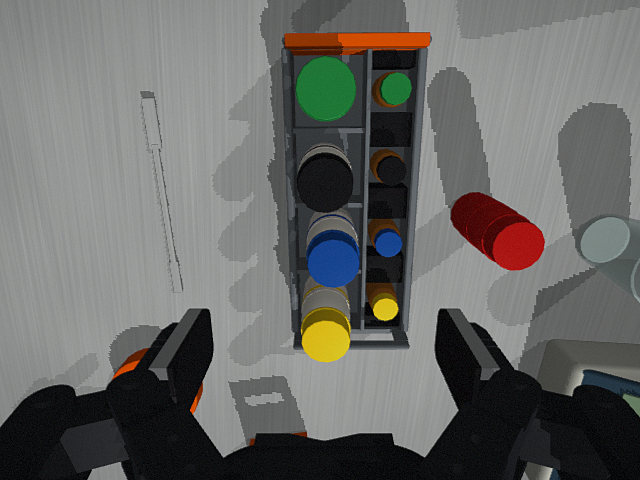

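Wrist view: all four caps are in the carrier at (326,88) green, (325,182) black, (333,259) blue and (326,335) yellow, the red one at (517,245) is outside, and the fingers close across the carrier. I'll start with yellow.

```bash
python3 -c "
from h import *
plan([507.3,128.8,150],4.2,4,-1)"
```

```text
t 3.55 p [499.1 229.3 242.3] yaw 4.0 w 85.4 F [ 1.  -0.1 -0.1]
[[-0.84, 0.009, 0.769, -0.007, -1], [-0.84, 0.009, 0.769, -0.007, -1], [-0.84, 0.008, 0.769, -0.007, -1], [-0.84, 0.007, 0.769, -0.007, -1]]
```

Request:
{"method": "move_arm", "body": {"increments": [[-0.84,0.01,0.77,0,-1],[-0.84,0.01,0.77,0,-1],[-0.84,0.01,0.77,0,-1],[-0.84,0.01,0.77,0,-1],[0,0,0.5,0,-1]]}}

```text
time: 4.05
position: [507.0, 126.1, 133.5]
eef_rot: [[-0.067, 0.998, -0.002], [0.998, 0.067, -0.001], [-0.001, -0.002, -1.0]]
ft_force: [-0.0, 0.5, -0.6]
grip_width: 85.7
grip_force: 0.0
```

Request:
{"method": "move_arm", "body": {"increments": [[0,0,0.6,0,-1],[0,0,0.6,0,-1],[0,0,0.5,0,-1],[0,0,0,0,-1]]}}

```text
time: 4.45
position: [506.2, 128.3, 82.3]
eef_rot: [[-0.069, 0.998, -0.004], [0.998, 0.069, -0.0], [-0.0, -0.004, -1.0]]
ft_force: [0.2, -0.7, 1.1]
grip_width: 85.3
grip_force: 0.0
```

Request:
{"method": "move_arm", "body": {"increments": [[0,0,0,0,1],[0,0,0,0,1],[0,0,0,0,1],[0,0,0,0,1],[0,0,0,0,1]], "grip_force": 35}}

```text
time: 4.95
position: [508.5, 128.3, 84.9]
eef_rot: [[-0.068, 0.998, 0.002], [0.998, 0.068, 0.0], [0.0, 0.002, -1.0]]
ft_force: [-1.2, 0.0, 6.5]
grip_width: 39.1
grip_force: 34.8
```

Request:
{"method": "move_arm", "body": {"increments": [[0,0,0,0,1],[0,0,0,0,1],[0,0,0,0,1]]}}

```text
time: 5.25
position: [508.5, 128.3, 84.9]
eef_rot: [[-0.068, 0.998, 0.002], [0.998, 0.068, 0.0], [0.0, 0.002, -1.0]]
ft_force: [-1.4, -0.4, 5.7]
grip_width: 39.0
grip_force: 34.8
```

Request:
{"method": "move_arm", "body": {"increments": [[0,0,-0.4,0,1],[0,0,-0.8,0,1],[0,0,-1,0,1],[0,0,-1,0,1],[0,0,-1,0,1]]}}

```text
time: 5.75
position: [507.4, 128.1, 211.7]
eef_rot: [[-0.068, 0.998, -0.0], [0.998, 0.068, -0.0], [-0.0, -0.0, -1.0]]
ft_force: [0.5, 0.6, -1.8]
grip_width: 38.8
grip_force: 35.5
```

```bash
python3 -c "
from h import *
plan([472.6,-40,215],13,7,1)"
```

```text
t 5.75 p [507.4 128.1 211.7] yaw 3.92 w 38.8 F [ 0.5  0.6 -1.8]
[[-0.787, -0.22, -0.015, -0.189, 1], [-0.782, -0.238, -0.015, -0.189, 1], [-0.776, -0.255, -0.015, -0.189, 1], [-0.77, -0.273, -0.015, -0.189, 1], [-0.764, -0.29, -0.015, -0.189, 1]]
[[-0.757, -0.307, -0.015, -0.189, 1], [-0.75, -0.325, -0.015, -0.189, 1]]
```

Request:
{"method": "move_arm", "body": {"increments": [[-0.79,-0.22,0,-0.19,1],[-0.78,-0.24,0,-0.19,1],[-0.775,-0.255,0,-0.19,1],[-0.77,-0.27,0,-0.19,1],[-0.765,-0.29,0,-0.19,1]]}}

```text
time: 6.25
position: [482.5, 7.2, 210.6]
eef_rot: [[-0.183, 0.983, 0.0], [0.983, 0.183, -0.0], [-0.0, 0.0, -1.0]]
ft_force: [0.2, -0.5, -1.0]
grip_width: 38.7
grip_force: 35.7
```

Request:
{"method": "move_arm", "body": {"increments": [[-0.76,-0.31,0,-0.19,1],[-0.75,-0.325,0,-0.19,1],[0,0,0,0,1],[0,0,0,0,1]]}}

```text
time: 6.65
position: [473.0, -40.2, 210.4]
eef_rot: [[-0.224, 0.975, 0.0], [0.975, 0.224, 0.0], [0.0, 0.001, -1.0]]
ft_force: [0.3, 0.2, -0.5]
grip_width: 38.8
grip_force: 35.6
```

```bash
python3 w.py w2 rack bottle_yellow
```

```text
6.65 [473.  -40.2 210.4]
rack 0.7 [260.0, 231.1, 87.9, 214.7] [468.7 -31.3   5.7 273.9  24. ]
((486.6612854003906, -166.582763671875), (71.95558166503906, 199.59840393066406), 13.181075096130371) [ 431. -268.   30.] [544. -74.  69.]
bottle_yellow 0.89 [267.4, 217.4, 115.7, 180.1] [ 473.   -39.7   20.3  229.3 9279. ]
bottle_yellow 0.62 [261.4, 231.4, 83.4, 208.7] None
```

View pics/w2.png

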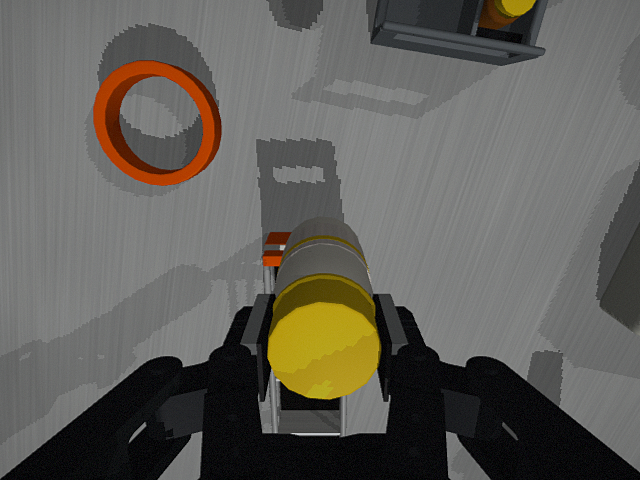

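The picture shows yellow held upright at (325,340), with the rack right below and its taped end at (275,250). The rack fit agrees with the scene and side views to about 1–2 mm, so I'll place it.

```bash
python3 -c "
from h import *
plan([472.3,-104.5,190],13.1,3,1)"
```

```text
t 6.8 p [473.1 -39.3 210.1] yaw 13.09 w 39.0 F [ 0.5  0.6 -1.2]
[[-0.704, -0.173, 0.224, -0.0, 1], [-0.704, -0.173, 0.224, -0.0, 1], [-0.704, -0.173, 0.224, -0.0, 1]]
```

Request:
{"method": "move_arm", "body": {"increments": [[-0.7,-0.17,0.22,0,1],[-0.7,-0.17,0.22,0,1],[-0.7,-0.17,0.22,0,1],[0,0,0,0,1],[0,0,0.6,0,1]]}}

```text
time: 7.3
position: [474.3, -104.9, 173.6]
eef_rot: [[-0.225, 0.974, 0.004], [0.974, 0.225, -0.001], [-0.002, 0.004, -1.0]]
ft_force: [-0.3, 0.5, -2.3]
grip_width: 38.8
grip_force: 35.6
```

Request:
{"method": "move_arm", "body": {"increments": [[0,0,0.8,0,1],[0,0,0.8,0,1],[0,0,0.5,0,1],[0,0,0.3,0,1],[0,0,0,0,1]]}}

```text
time: 7.8
position: [471.9, -103.8, 99.3]
eef_rot: [[-0.227, 0.974, -0.002], [0.974, 0.227, 0.001], [0.001, -0.002, -1.0]]
ft_force: [-0.2, -0.1, -1.3]
grip_width: 38.9
grip_force: 35.6
```

```bash
python3 -c "
from h import *
plan([472.3,-104.5,91.3],13.1,1,1)
c=r.capture('side');cv2.imwrite('pics/s1.png',cv2.resize(c['frame'][100:250,330:450,::-1],None,fx=4,fy=4))"
```

```text
t 7.8 p [ 471.9 -103.8   99.3] yaw 13.11 w 38.9 F [-0.2 -0.1 -1.3]
[[-0.027, 0.008, 0.268, 0.001, 1]]
```

View pics/s1.png

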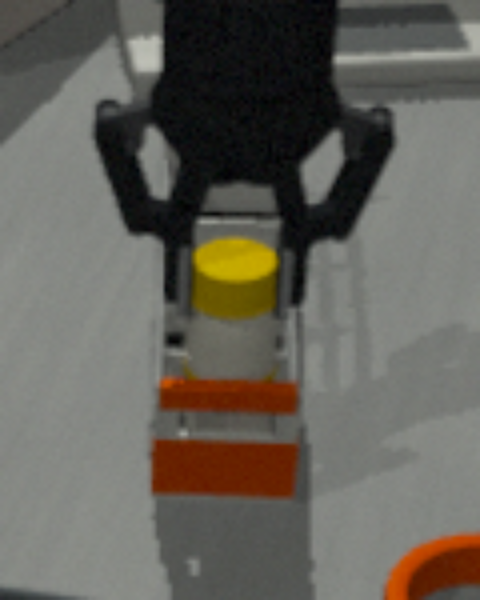

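The yellow bottle is inside the end cell, centred between the rods and behind the orange tape. Lowering the last few millimetres.

Request:
{"method": "move_arm", "body": {"increments": [[0,0,0.13,0,1],[0,0,0.08,0,1],[0,0,0,0,1]]}}

```text
time: 8.15
position: [472.6, -104.9, 94.0]
eef_rot: [[-0.226, 0.974, 0.0], [0.974, 0.226, -0.0], [-0.0, 0.0, -1.0]]
ft_force: [-0.1, 0.4, -1.4]
grip_width: 38.9
grip_force: 35.6
```

Request:
{"method": "move_arm", "body": {"increments": [[0,0,0.04,0,1],[0,0,0,0,1]]}}

```text
time: 8.35
position: [472.4, -105.0, 92.7]
eef_rot: [[-0.226, 0.974, 0.0], [0.974, 0.226, -0.0], [-0.0, 0.0, -1.0]]
ft_force: [0.5, -0.0, -1.0]
grip_width: 39.1
grip_force: 35.6
```

Request:
{"method": "move_arm", "body": {"increments": [[0,0,0.035,0,1],[0,0,0,0,1]]}}

```text
time: 8.55
position: [472.6, -105.1, 92.0]
eef_rot: [[-0.226, 0.974, 0.0], [0.974, 0.226, -0.0], [-0.0, 0.0, -1.0]]
ft_force: [-1.7, -0.7, 3.5]
grip_width: 39.0
grip_force: 36.1
```

Request:
{"method": "move_arm", "body": {"increments": [[0,0,0.03,0,1],[0,0,0,0,1]]}}

```text
time: 8.75
position: [472.6, -105.2, 91.9]
eef_rot: [[-0.226, 0.974, 0.001], [0.974, 0.226, -0.001], [-0.001, 0.001, -1.0]]
ft_force: [-3.0, -0.0, 14.6]
grip_width: 39.3
grip_force: 37.1
```

Contact at z = 92, as predicted (grasp z + 7). Releasing and lifting.

Request:
{"method": "move_arm", "body": {"increments": [[0,0,-0.03,0,1],[0,0,0,0,-1],[0,0,0,0,-1],[0,0,0,0,-1],[0,0,0,0,-1]]}}

```text
time: 9.25
position: [472.4, -104.9, 91.4]
eef_rot: [[-0.226, 0.974, -0.0], [0.974, 0.226, 0.0], [0.0, -0.0, -1.0]]
ft_force: [0.4, -1.3, -0.3]
grip_width: 85.1
grip_force: 0.0
```

Request:
{"method": "move_arm", "body": {"increments": [[0,0,-0.3,0,-1],[0,0,-0.8,0,-1],[0,0,-1,0,-1],[0,0,-1,0,-1],[0,0,-1,0,-1]]}}

```text
time: 9.75
position: [472.2, -104.8, 216.3]
eef_rot: [[-0.226, 0.974, 0.0], [0.974, 0.226, -0.0], [-0.0, 0.0, -1.0]]
ft_force: [0.8, -0.5, 0.5]
grip_width: 85.5
grip_force: 0.0
```

```bash
python3 -c "
from h import *
plan([507,150,200],4.1,10,-1)
c=r.capture('side');W=cloud(c);
for n in('bottle_yellow','bottle_blue'):
  for d in r.regions_of(c,n): print(n,d['score'],capc(W,d['mask']))
W=np.load('wW.npy')"
```

```text
t 9.75 p [ 472.2 -104.8  216.3] yaw 13.06 w 85.5 F [ 0.8 -0.5  0.5]
[[0.801, 0.305, 0.054, 0.13, -1], [0.806, 0.292, 0.054, 0.13, -1], [0.81, 0.28, 0.054, 0.13, -1], [0.814, 0.267, 0.054, 0.13, -1], [0.819, 0.254, 0.054, 0.13, -1]]
[[0.822, 0.241, 0.054, 0.13, -1], [0.826, 0.229, 0.054, 0.13, -1], [0.83, 0.216, 0.054, 0.13, -1], [0.833, 0.203, 0.054, 0.13, -1], [0.836, 0.19, 0.054, 0.13, -1]]
bottle_yellow 0.78 [ 470.4 -102.6   22.2  110.4  210. ]
bottle_yellow 0.33 [507.8 197.4  20.5 103.6 387. ]
bottle_blue 0.82 [499.4 212.8  36.6 103.6 403. ]
bottle_blue 0.76 [646.1 218.6  20.8  98.3 367. ]
```

Request:
{"method": "move_arm", "body": {"increments": [[0.8,0.305,0.05,0.13,-1],[0.805,0.29,0.05,0.13,-1],[0.81,0.28,0.05,0.13,-1],[0.815,0.27,0.05,0.13,-1],[0.82,0.255,0.05,0.13,-1]]}}

```text
time: 10.4
position: [488.9, 23.6, 206.0]
eef_rot: [[-0.149, 0.989, -0.002], [0.989, 0.149, 0.0], [0.0, -0.002, -1.0]]
ft_force: [1.7, 1.1, 0.1]
grip_width: 85.6
grip_force: 0.0
```

Request:
{"method": "move_arm", "body": {"increments": [[0.82,0.24,0.05,0.13,-1],[0.825,0.23,0.05,0.13,-1],[0.83,0.215,0.05,0.13,-1],[0.835,0.2,0.05,0.13,-1],[0.835,0.19,0.05,0.13,-1]]}}

```text
time: 10.9
position: [506.2, 150.8, 198.4]
eef_rot: [[-0.071, 0.997, -0.002], [0.997, 0.071, -0.0], [-0.0, -0.002, -1.0]]
ft_force: [0.5, -0.4, -0.4]
grip_width: 85.0
grip_force: 0.0
```

Request:
{"method": "move_arm", "body": {"increments": [[0,0,0,0,-1],[0,0,0,0,-1]]}}

```text
time: 11.1
position: [506.3, 149.9, 198.6]
eef_rot: [[-0.074, 0.997, -0.002], [0.997, 0.074, -0.001], [-0.001, -0.002, -1.0]]
ft_force: [0.2, 0.4, 0.3]
grip_width: 85.4
grip_force: 0.0
```

```bash
python3 w.py w3 bottle_green bottle_black bottle_blue; python3 -c "
from h import *
plan([508,197.5,150],4.1,2,-1)"
```

```text
11.1 [506.3 149.9 198.6]
bottle_green 0.67 [289.0, 13.7, 73.8, 89.9] [ 498.5  255.3   19.9  104.2 4603. ]
bottle_green 0.53 [307.8, 0.5, 39.5, 6.6] None
bottle_black 0.58 [288.2, 12.7, 75.4, 90.9] [ 498.7  255.3   19.9  104.2 4623. ]
bottle_blue 0.84 [476.5, 107.6, 130.3, 73.2] [ 647.4  217.9   20.3   98.9 3773. ]
bottle_blue 0.73 [300.5, 121.6, 67.8, 79.5] [ 508.9  196.6   19.8  104.1 3578. ]
t 11.3 p [506.8 148.9 199.3] yaw 4.07 w 85.6 F [-0.7  0.3  0.3]
[[0.807, 0.077, 0.822, -0.002, -1], [0.807, 0.077, 0.822, -0.002, -1]]
```

Request:
{"method": "move_arm", "body": {"increments": [[0.78,0.095,0.6,0,-1],[0.78,0.095,0.6,0,-1],[0,0,0.8,0,-1],[0,0,0.8,0,-1],[0,0,0.6,0,-1]]}}

```text
time: 11.8
position: [509.0, 196.2, 96.3]
eef_rot: [[-0.071, 0.997, -0.001], [0.997, 0.071, -0.0], [-0.0, -0.001, -1.0]]
ft_force: [-0.1, -0.6, -0.2]
grip_width: 85.5
grip_force: 0.0
```

Request:
{"method": "move_arm", "body": {"increments": [[0,0,0.4,0,-1],[0,0,0,0,-1]]}}

```text
time: 12.0
position: [508.4, 196.0, 84.2]
eef_rot: [[-0.071, 0.997, -0.003], [0.997, 0.071, -0.001], [-0.001, -0.003, -1.0]]
ft_force: [-0.8, 0.0, -0.4]
grip_width: 85.6
grip_force: 0.0
```

Request:
{"method": "move_arm", "body": {"increments": [[0,0,0,0,1],[0,0,0,0,1],[0,0,0,0,1],[0,0,0,0,1],[0,0,0,0,1]]}}

```text
time: 12.5
position: [510.1, 197.1, 86.6]
eef_rot: [[-0.072, 0.997, 0.002], [0.997, 0.072, 0.0], [0.0, 0.002, -1.0]]
ft_force: [-1.3, -0.4, 5.6]
grip_width: 39.2
grip_force: 34.7
```

Request:
{"method": "move_arm", "body": {"increments": [[0,0,0,0,1],[0,0,0,0,1]]}}

```text
time: 12.7
position: [510.1, 197.1, 86.6]
eef_rot: [[-0.072, 0.997, 0.002], [0.997, 0.072, 0.0], [0.0, 0.002, -1.0]]
ft_force: [-0.9, -0.5, 6.4]
grip_width: 38.9
grip_force: 34.7
```

Request:
{"method": "move_arm", "body": {"increments": [[0,0,-0.4,0,1],[0,0,-0.8,0,1],[0,0,-1,0,1],[0,0,-1,0,1],[0,0,-1,0,1]]}}

```text
time: 13.2
position: [509.1, 196.9, 213.4]
eef_rot: [[-0.072, 0.997, 0.0], [0.997, 0.072, -0.0], [-0.0, 0.0, -1.0]]
ft_force: [0.8, 0.5, -1.9]
grip_width: 39.1
grip_force: 35.5
```

```bash
python3 -c "
from h import *
plan([486.8,-166.8,215],13.1,14,1)"
```

```text
t 13.2 p [509.1 196.9 213.4] yaw 4.13 w 39.1 F [ 0.8  0.5 -1.9]
[[-0.86, -0.115, -0.004, -0.093, 1], [-0.859, -0.125, -0.004, -0.093, 1], [-0.857, -0.135, -0.004, -0.093, 1], [-0.856, -0.144, -0.004, -0.093, 1], [-0.854, -0.154, -0.004, -0.093, 1]]
[[-0.852, -0.163, -0.004, -0.093, 1], [-0.85, -0.173, -0.004, -0.093, 1], [-0.848, -0.182, -0.004, -0.093, 1], [-0.846, -0.192, -0.004, -0.093, 1], [-0.844, -0.201, -0.004, -0.093, 1]]
[[-0.842, -0.211, -0.004, -0.093, 1], [-0.839, -0.22, -0.004, -0.093, 1], [-0.837, -0.229, -0.004, -0.093, 1], [-0.834, -0.239, -0.004, -0.093, 1]]
```

Request:
{"method": "move_arm", "body": {"increments": [[-0.86,-0.115,0,-0.093,1],[-0.86,-0.125,0,-0.093,1],[-0.857,-0.135,0,-0.093,1],[-0.856,-0.145,0,-0.093,1],[-0.854,-0.155,0,-0.093,1]]}}

```text
time: 13.7
position: [501.0, 66.1, 212.3]
eef_rot: [[-0.128, 0.992, 0.0], [0.992, 0.128, -0.0], [-0.0, 0.0, -1.0]]
ft_force: [-0.2, 0.1, -1.2]
grip_width: 39.0
grip_force: 35.6
```

Request:
{"method": "move_arm", "body": {"increments": [[-0.852,-0.163,0,-0.093,1],[-0.85,-0.173,0,-0.093,1],[-0.848,-0.182,0,-0.093,1],[-0.846,-0.192,0,-0.093,1],[-0.844,-0.2,0,-0.093,1]]}}

```text
time: 14.2
position: [493.1, -63.9, 212.3]
eef_rot: [[-0.183, 0.983, 0.0], [0.983, 0.183, -0.0], [-0.0, 0.0, -1.0]]
ft_force: [0.5, 0.9, -1.1]
grip_width: 38.9
grip_force: 35.6
```

Request:
{"method": "move_arm", "body": {"increments": [[-0.842,-0.21,0,-0.093,1],[-0.84,-0.22,0,-0.093,1],[-0.837,-0.23,0,-0.093,1],[-0.834,-0.24,0,-0.093,1],[0,0,0,0,1]]}}

```text
time: 14.7
position: [487.2, -169.8, 212.4]
eef_rot: [[-0.224, 0.975, 0.001], [0.975, 0.224, -0.002], [-0.002, 0.001, -1.0]]
ft_force: [-0.1, -0.1, -2.1]
grip_width: 38.8
grip_force: 35.6
```

```bash
python3 w.py w4 bottle_yellow bottle_blue rack; python3 -c "
from h import *
plan([486.8,-166.8,101],13.1,4,1)"
```

```text
14.7 [ 487.2 -169.8  212.4]
bottle_yellow 0.85 [289.6, 96.7, 66.2, 67.8] [ 471.8 -105.1   19.9  111.2 3670. ]
bottle_blue 0.62 [267.3, 214.5, 112.7, 183.8] [ 487.4 -169.7   20.3  229.7 8978. ]
bottle_blue 0.41 [288.8, 93.7, 69.7, 72.1] [ 471.8 -105.2   19.9  111.2 3666. ]
rack 0.81 [272.9, 69.4, 102.4, 329.8] None
((494.3039855957031, -198.45013427734375), (72.01608276367188, 262.9362487792969), 13.161249160766602) [ 431. -332.   30.] [556. -64.  69.]
t 14.9 p [ 486.7 -166.   211.8] yaw 13.08 w 39.3 F [ 0.3 -0.  -1. ]
[[-0.007, -0.001, 0.923, -0.001, 1], [-0.007, -0.001, 0.923, -0.001, 1], [-0.007, -0.001, 0.923, -0.001, 1], [-0.007, -0.001, 0.923, -0.001, 1]]
```

The rack fit (494.3, −198.5, 13.2°) matches. Lowering blue.

Request:
{"method": "move_arm", "body": {"increments": [[-0.01,0,0.7,0,1],[0,0,0.9,0,1],[0,0,0.9,0,1],[0,0,0.7,0,1],[0,0,0.5,0,1]]}}

```text
time: 15.4
position: [486.4, -165.6, 99.3]
eef_rot: [[-0.228, 0.974, -0.002], [0.974, 0.228, 0.001], [0.001, -0.001, -1.0]]
ft_force: [-0.1, 0.3, -0.8]
grip_width: 39.3
grip_force: 35.6
```

Request:
{"method": "move_arm", "body": {"increments": [[0,0,0.14,0,1],[0,0,0,0,1],[0,0,0,0,1]]}}

```text
time: 15.7
position: [487.7, -167.0, 97.1]
eef_rot: [[-0.227, 0.974, 0.001], [0.974, 0.227, -0.001], [-0.001, 0.001, -1.0]]
ft_force: [-0.3, 0.3, -1.1]
grip_width: 38.7
grip_force: 35.6
```

Request:
{"method": "move_arm", "body": {"increments": [[0,0,0.08,0,1],[0,0,0,0,1]]}}

```text
time: 15.9
position: [487.4, -167.3, 94.5]
eef_rot: [[-0.226, 0.974, 0.001], [0.974, 0.226, -0.001], [-0.001, 0.001, -1.0]]
ft_force: [-0.5, -0.8, -2.1]
grip_width: 38.5
grip_force: 35.6
```

Request:
{"method": "move_arm", "body": {"increments": [[0,0,0.03,0,1],[0,0,0,0,1]]}}

```text
time: 16.1
position: [487.4, -167.5, 93.7]
eef_rot: [[-0.226, 0.974, 0.001], [0.974, 0.226, -0.001], [-0.001, 0.001, -1.0]]
ft_force: [-0.8, -0.3, 3.5]
grip_width: 39.1
grip_force: 36.0
```

Contact at 93.7, so I'll release, rise and go back for black.

Request:
{"method": "move_arm", "body": {"increments": [[0,0,0,0,1],[0,0,0,0,-1],[0,0,0,0,-1],[0,0,0,0,-1],[0,0,0,0,-1]]}}

```text
time: 16.6
position: [487.0, -167.1, 92.9]
eef_rot: [[-0.226, 0.974, -0.0], [0.974, 0.226, 0.0], [0.0, -0.0, -1.0]]
ft_force: [0.5, 0.1, -0.6]
grip_width: 85.5
grip_force: 0.0
```

Request:
{"method": "move_arm", "body": {"increments": [[0,0,-0.3,0,-1],[0,0,-0.8,0,-1],[0,0,-1,0,-1],[0,0,-1,0,-1],[0,0,-0.8,0,-1]]}}

```text
time: 17.1
position: [487.4, -167.3, 212.4]
eef_rot: [[-0.226, 0.974, 0.001], [0.974, 0.226, -0.001], [-0.001, 0.001, -1.0]]
ft_force: [0.3, -0.3, -0.2]
grip_width: 85.3
grip_force: 0.0
```

```bash
python3 -c "
from h import *
c=r.capture('side');W=cloud(c);
for n in('bottle_yellow','bottle_blue'):
  for d in r.regions_of(c,n): print(n,d['score'],capc(W,d['mask']))
plan([498.5,255.3,170],4.1,15,-1)"
```

```text
bottle_yellow 0.83 [ 470.3 -103.8   21.   110.5  208. ]
bottle_yellow 0.74 None
bottle_blue 0.9 [646.5 218.3  21.4  98.5 364. ]
bottle_blue 0.89 [ 478.8 -152.    35.6  110.3  202. ]
t 17.25 p [ 488.3 -167.7  212.2] yaw 13.08 w 85.6 F [-0.5 -0.2  0.6]
[[0.911, 0.235, 0.094, 0.087, -1], [0.913, 0.225, 0.094, 0.087, -1], [0.915, 0.216, 0.094, 0.087, -1], [0.917, 0.206, 0.094, 0.087, -1], [0.92, 0.197, 0.094, 0.087, -1]]
[[0.922, 0.187, 0.094, 0.087, -1], [0.923, 0.177, 0.094, 0.087, -1], [0.925, 0.168, 0.094, 0.087, -1], [0.927, 0.158, 0.094, 0.087, -1], [0.929, 0.148, 0.094, 0.087, -1]]
[[0.93, 0.139, 0.094, 0.087, -1], [0.931, 0.129, 0.094, 0.087, -1], [0.933, 0.119, 0.094, 0.087, -1], [0.934, 0.109, 0.094, 0.087, -1], [0.935, 0.1, 0.094, 0.087, -1]]
```

Request:
{"method": "move_arm", "body": {"increments": [[0.911,0.235,0.09,0.087,-1],[0.913,0.225,0.09,0.087,-1],[0.915,0.216,0.09,0.087,-1],[0.917,0.206,0.09,0.087,-1],[0.92,0.197,0.09,0.087,-1]]}}

```text
time: 17.75
position: [489.4, -24.9, 195.3]
eef_rot: [[-0.174, 0.985, -0.002], [0.985, 0.174, 0.0], [0.001, -0.002, -1.0]]
ft_force: [0.8, 0.5, -0.3]
grip_width: 85.2
grip_force: 0.0
```

Request:
{"method": "move_arm", "body": {"increments": [[0.922,0.187,0.09,0.087,-1],[0.923,0.177,0.09,0.087,-1],[0.925,0.168,0.09,0.087,-1],[0.927,0.158,0.09,0.087,-1],[0.929,0.148,0.09,0.087,-1]]}}

```text
time: 18.25
position: [492.7, 115.9, 181.8]
eef_rot: [[-0.123, 0.992, -0.002], [0.992, 0.123, -0.0], [-0.0, -0.002, -1.0]]
ft_force: [1.6, 0.7, 0.2]
grip_width: 85.5
grip_force: 0.0
```

Request:
{"method": "move_arm", "body": {"increments": [[0.93,0.139,0.09,0.087,-1],[0.931,0.129,0.09,0.087,-1],[0.933,0.119,0.09,0.087,-1],[0.934,0.109,0.09,0.087,-1],[0.935,0.1,0.09,0.087,-1]]}}

```text
time: 18.75
position: [496.2, 256.7, 168.1]
eef_rot: [[-0.071, 0.997, -0.002], [0.997, 0.071, -0.001], [-0.001, -0.002, -1.0]]
ft_force: [0.9, -0.6, -0.3]
grip_width: 85.6
grip_force: 0.0
```

Request:
{"method": "move_arm", "body": {"increments": [[0,0,0,0,-1],[0,0,0,0,-1]]}}

```text
time: 18.95
position: [496.2, 255.8, 168.4]
eef_rot: [[-0.073, 0.997, -0.002], [0.997, 0.073, -0.001], [-0.001, -0.002, -1.0]]
ft_force: [0.0, -0.1, 0.8]
grip_width: 85.6
grip_force: 0.0
```

```bash
python3 w.py w5 bottle_black bottle_green; python3 -c "
from h import *
plan([498.5,255.3,84],4.1,3,-1)"
```

```text
18.95 [496.2 255.8 168.4]
bottle_black 0.78 [294.6, 187.4, 71.3, 112.1] [ 498.7  255.5   20.   104.  3837. ]
bottle_green 0.8 [290.9, 98.8, 81.5, 83.6] [ 494.6  319.4   19.9  104.1 5045. ]
t 19.1 p [496.9 254.8 169.1] yaw 4.07 w 85.6 F [0.2 0.7 0.2]
[[0.004, 0.019, 0.946, -0.002, -1], [0.004, 0.019, 0.946, -0.002, -1], [0.004, 0.019, 0.946, -0.002, -1]]
```

Request:
{"method": "move_arm", "body": {"increments": [[0,0.03,0.8,0,-1],[0,0.03,0.8,0,-1],[0,0,0.7,0,-1],[0,0,0.5,0,-1],[0,0,0,0,-1]]}}

```text
time: 19.6
position: [497.5, 254.3, 83.7]
eef_rot: [[-0.07, 0.998, -0.004], [0.998, 0.07, -0.002], [-0.001, -0.004, -1.0]]
ft_force: [-1.2, -0.2, 0.0]
grip_width: 85.3
grip_force: 0.0
```

Request:
{"method": "move_arm", "body": {"increments": [[0,0,0,0,1],[0,0,0,0,1],[0,0,0,0,1],[0,0,0,0,1],[0,0,0,0,1]]}}

```text
time: 20.1
position: [499.7, 256.3, 86.7]
eef_rot: [[-0.072, 0.997, 0.002], [0.997, 0.072, 0.0], [0.0, 0.002, -1.0]]
ft_force: [-1.8, -0.1, 7.0]
grip_width: 39.1
grip_force: 34.7
```

Request:
{"method": "move_arm", "body": {"increments": [[0,0,0,0,1],[0,0,0,0,1]]}}

```text
time: 20.3
position: [499.7, 256.3, 86.7]
eef_rot: [[-0.072, 0.997, 0.002], [0.997, 0.072, 0.0], [0.0, 0.002, -1.0]]
ft_force: [-0.6, -0.2, 6.0]
grip_width: 38.9
grip_force: 34.7
```

Request:
{"method": "move_arm", "body": {"increments": [[0,0,-0.4,0,1],[0,0,-0.8,0,1],[0,0,-1,0,1],[0,0,-1,0,1],[0,0,-1,0,1]]}}

```text
time: 20.8
position: [498.7, 256.0, 213.4]
eef_rot: [[-0.072, 0.997, 0.0], [0.997, 0.072, -0.0], [-0.0, 0.0, -1.0]]
ft_force: [-0.3, -0.0, -0.9]
grip_width: 39.1
grip_force: 35.4
```

```bash
python3 -c "
from h import *
plan([501.4,-229.5,215],13.1,18,1)"
```

```text
t 20.8 p [498.7 256.  213.4] yaw 4.11 w 39.1 F [-0.3 -0.  -0.9]
[[-0.897, -0.06, -0.003, -0.073, 1], [-0.896, -0.067, -0.003, -0.073, 1], [-0.896, -0.075, -0.003, -0.073, 1], [-0.895, -0.083, -0.003, -0.073, 1], [-0.894, -0.091, -0.003, -0.073, 1]]
[[-0.894, -0.099, -0.003, -0.073, 1], [-0.893, -0.106, -0.003, -0.073, 1], [-0.892, -0.114, -0.003, -0.073, 1], [-0.891, -0.122, -0.003, -0.073, 1], [-0.89, -0.13, -0.003, -0.073, 1]]
[[-0.888, -0.137, -0.003, -0.073, 1], [-0.887, -0.145, -0.003, -0.073, 1], [-0.886, -0.153, -0.003, -0.073, 1], [-0.885, -0.161, -0.003, -0.073, 1], [-0.883, -0.168, -0.003, -0.073, 1]]
[[-0.882, -0.176, -0.003, -0.073, 1], [-0.88, -0.184, -0.003, -0.073, 1], [-0.878, -0.191, -0.003, -0.073, 1]]
```

Request:
{"method": "move_arm", "body": {"increments": [[-0.897,-0.06,0,-0.073,1],[-0.896,-0.067,0,-0.073,1],[-0.896,-0.075,0,-0.073,1],[-0.895,-0.083,0,-0.073,1],[-0.894,-0.091,0,-0.073,1]]}}

```text
time: 21.3
position: [499.5, 120.2, 212.3]
eef_rot: [[-0.116, 0.993, 0.0], [0.993, 0.116, -0.0], [-0.0, 0.0, -1.0]]
ft_force: [0.5, -0.0, -0.9]
grip_width: 38.5
grip_force: 35.6
```

Request:
{"method": "move_arm", "body": {"increments": [[-0.894,-0.1,0,-0.073,1],[-0.893,-0.106,0,-0.073,1],[-0.892,-0.114,0,-0.073,1],[-0.891,-0.122,0,-0.073,1],[-0.89,-0.13,0,-0.073,1]]}}

```text
time: 21.8
position: [500.3, -14.7, 212.3]
eef_rot: [[-0.159, 0.987, 0.001], [0.987, 0.159, -0.0], [-0.0, 0.0, -1.0]]
ft_force: [-0.2, 0.2, -1.6]
grip_width: 38.7
grip_force: 35.6
```

Request:
{"method": "move_arm", "body": {"increments": [[-0.888,-0.137,0,-0.073,1],[-0.887,-0.145,0,-0.073,1],[-0.886,-0.153,0,-0.073,1],[-0.885,-0.161,0,-0.073,1],[-0.883,-0.168,0,-0.073,1]]}}

```text
time: 22.3
position: [501.1, -149.6, 212.3]
eef_rot: [[-0.202, 0.979, 0.0], [0.979, 0.202, -0.0], [-0.0, 0.0, -1.0]]
ft_force: [-0.2, -0.1, -1.2]
grip_width: 39.3
grip_force: 35.6
```

Request:
{"method": "move_arm", "body": {"increments": [[-0.882,-0.176,0,-0.073,1],[-0.88,-0.184,0,-0.073,1],[-0.878,-0.19,0,-0.073,1],[0,0,0,0,1],[0,0,0,0,1]]}}

```text
time: 22.8
position: [501.6, -229.6, 212.0]
eef_rot: [[-0.226, 0.974, -0.0], [0.974, 0.226, 0.0], [0.0, 0.0, -1.0]]
ft_force: [-0.7, 0.5, -0.1]
grip_width: 38.9
grip_force: 35.5
```

```bash
python3 w.py w6 bottle_black bottle_blue; python3 -c "
from h import *
plan([501.4,-229.5,100],13.1,4,1)"
```

```text
22.8 [ 501.6 -229.6  212. ]
bottle_black 0.59 [270.1, 214.8, 110.6, 183.8] [ 501.8 -229.8   20.2  229.2 8946. ]
bottle_black 0.49 [284.4, 1.5, 76.0, 70.1] [ 471.8 -105.3   19.9  111.1 3267. ]
bottle_blue 0.63 [290.2, 99.5, 64.9, 71.0] [ 486.1 -168.3   19.8  111.2 3582. ]
t 22.95 p [ 501.6 -228.3  211.7] yaw 13.18 w 39.1 F [ 0.8  0.2 -1.7]
[[-0.009, -0.003, 0.931, 0.003, 1], [-0.009, -0.003, 0.931, 0.003, 1], [-0.009, -0.003, 0.931, 0.003, 1], [-0.009, -0.003, 0.931, 0.003, 1]]
```

View pics/w6.png

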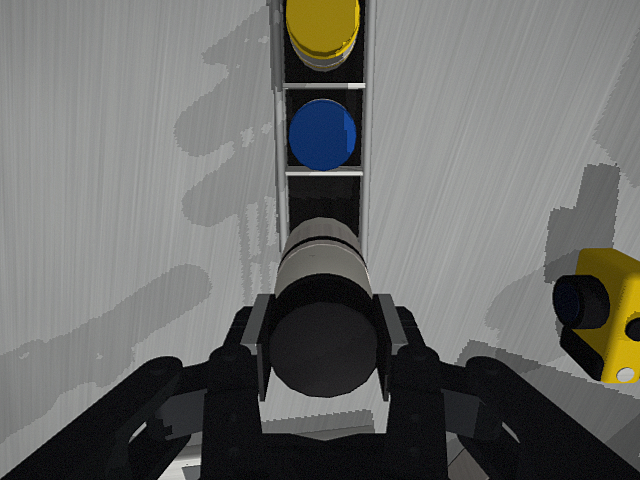

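Yellow (322,28) and blue (322,133) stand centred in their cells, and black is held upright over the third. Lowering it.

Request:
{"method": "move_arm", "body": {"increments": [[-0.02,0,0.7,0,1],[0,0,0.9,0,1],[0,0,0.9,0,1],[0,0,0.7,0,1],[0,0,0.5,0,1]]}}

```text
time: 23.45
position: [501.3, -228.4, 99.2]
eef_rot: [[-0.229, 0.974, -0.002], [0.974, 0.229, 0.001], [0.002, -0.002, -1.0]]
ft_force: [-0.4, 0.1, -1.9]
grip_width: 39.2
grip_force: 35.5
```

Request:
{"method": "move_arm", "body": {"increments": [[0,0,0.14,0,1],[0,0,0,0,1],[0,0,0.06,0,1],[0,0,0,0,1]]}}

```text
time: 23.85
position: [502.6, -230.2, 95.4]
eef_rot: [[-0.228, 0.974, 0.001], [0.974, 0.228, -0.001], [-0.001, 0.001, -1.0]]
ft_force: [-1.1, -0.0, -0.5]
grip_width: 38.9
grip_force: 35.5
```

Request:
{"method": "move_arm", "body": {"increments": [[0,0,0.02,0,1],[0,0,0,0,1]]}}

```text
time: 24.05
position: [502.2, -230.2, 94.5]
eef_rot: [[-0.227, 0.974, 0.001], [0.974, 0.227, -0.001], [-0.001, 0.001, -1.0]]
ft_force: [-1.2, 0.3, -1.5]
grip_width: 38.9
grip_force: 35.5
```

Request:
{"method": "move_arm", "body": {"increments": [[0,0,0.035,0,1],[0,0,0,0,1]]}}

```text
time: 24.25
position: [502.3, -230.5, 93.7]
eef_rot: [[-0.227, 0.974, 0.001], [0.974, 0.227, -0.001], [-0.001, 0.001, -1.0]]
ft_force: [-1.2, 0.2, 4.2]
grip_width: 38.4
grip_force: 36.0
```

Contact. Releasing, then back for green.

Request:
{"method": "move_arm", "body": {"increments": [[0,0,0,0,1],[0,0,0,0,-1],[0,0,0,0,-1],[0,0,0,0,-1],[0,0,0,0,-1]]}}

```text
time: 24.75
position: [501.9, -230.0, 92.8]
eef_rot: [[-0.227, 0.974, -0.0], [0.974, 0.227, 0.0], [0.0, -0.0, -1.0]]
ft_force: [0.3, 0.3, -0.0]
grip_width: 85.2
grip_force: 0.0
```

Request:
{"method": "move_arm", "body": {"increments": [[0,0,-0.3,0,-1],[0,0,-0.8,0,-1],[0,0,-1,0,-1],[0,0,-1,0,-1],[0,0,-0.8,0,-1]]}}

```text
time: 25.25
position: [502.3, -230.2, 212.3]
eef_rot: [[-0.227, 0.974, 0.001], [0.974, 0.227, -0.001], [-0.001, 0.001, -1.0]]
ft_force: [0.0, -0.8, -0.2]
grip_width: 85.2
grip_force: 0.0
```

```bash
python3 -c "
from h import *
plan([494.6,319.4,170],4.1,20,-1)"
```

```text
t 25.25 p [ 502.3 -230.2  212.3] yaw 13.14 w 85.2 F [ 0.  -0.8 -0.2]
[[0.895, 0.196, 0.07, 0.066, -1], [0.896, 0.189, 0.07, 0.066, -1], [0.898, 0.182, 0.07, 0.066, -1], [0.899, 0.175, 0.07, 0.066, -1], [0.901, 0.167, 0.07, 0.066, -1]]
[[0.902, 0.16, 0.07, 0.066, -1], [0.903, 0.153, 0.07, 0.066, -1], [0.904, 0.146, 0.07, 0.066, -1], [0.906, 0.139, 0.07, 0.066, -1], [0.907, 0.132, 0.07, 0.066, -1]]
[[0.908, 0.125, 0.07, 0.066, -1], [0.909, 0.117, 0.07, 0.066, -1], [0.909, 0.11, 0.07, 0.066, -1], [0.91, 0.103, 0.07, 0.066, -1], [0.911, 0.096, 0.07, 0.066, -1]]
[[0.912, 0.089, 0.07, 0.066, -1], [0.912, 0.081, 0.07, 0.066, -1], [0.913, 0.074, 0.07, 0.066, -1], [0.914, 0.067, 0.07, 0.066, -1], [0.914, 0.06, 0.07, 0.066, -1]]
```

Request:
{"method": "move_arm", "body": {"increments": [[0.895,0.196,0.07,0.066,-1],[0.896,0.189,0.07,0.066,-1],[0.898,0.182,0.07,0.066,-1],[0.9,0.175,0.07,0.066,-1],[0.9,0.167,0.07,0.066,-1]]}}

```text
time: 25.75
position: [500.0, -91.6, 200.1]
eef_rot: [[-0.188, 0.982, 0.001], [0.982, 0.188, -0.0], [-0.0, 0.001, -1.0]]
ft_force: [0.5, -0.4, -0.1]
grip_width: 85.4
grip_force: 0.0
```

Request:
{"method": "move_arm", "body": {"increments": [[0.902,0.16,0.07,0.066,-1],[0.903,0.153,0.07,0.066,-1],[0.904,0.146,0.07,0.066,-1],[0.906,0.139,0.07,0.066,-1],[0.907,0.132,0.07,0.066,-1]]}}

```text
time: 26.25
position: [498.1, 45.9, 189.5]
eef_rot: [[-0.149, 0.989, 0.001], [0.989, 0.149, -0.0], [-0.0, 0.001, -1.0]]
ft_force: [0.1, 0.3, -0.1]
grip_width: 85.6
grip_force: 0.0
```

Request:
{"method": "move_arm", "body": {"increments": [[0.908,0.125,0.07,0.066,-1],[0.909,0.117,0.07,0.066,-1],[0.91,0.11,0.07,0.066,-1],[0.91,0.103,0.07,0.066,-1],[0.911,0.096,0.07,0.066,-1]]}}

```text
time: 26.75
position: [496.3, 183.4, 179.0]
eef_rot: [[-0.11, 0.994, 0.001], [0.994, 0.11, 0.0], [-0.0, 0.001, -1.0]]
ft_force: [0.1, -0.2, 0.2]
grip_width: 85.4
grip_force: 0.0
```

Request:
{"method": "move_arm", "body": {"increments": [[0.912,0.089,0.07,0.066,-1],[0.912,0.081,0.07,0.066,-1],[0.913,0.074,0.07,0.066,-1],[0.914,0.067,0.07,0.066,-1],[0.914,0.06,0.07,0.066,-1]]}}

```text
time: 27.25
position: [494.4, 320.8, 168.5]
eef_rot: [[-0.071, 0.997, 0.0], [0.997, 0.071, 0.0], [0.0, 0.0, -1.0]]
ft_force: [0.6, 1.1, -0.6]
grip_width: 85.6
grip_force: 0.0
```

Request:
{"method": "move_arm", "body": {"increments": [[0,0,0,0,-1],[0,0,0,0,-1]]}}

```text
time: 27.45
position: [494.2, 319.9, 168.1]
eef_rot: [[-0.072, 0.997, -0.0], [0.997, 0.072, -0.0], [-0.0, -0.0, -1.0]]
ft_force: [-0.3, 0.4, 0.3]
grip_width: 85.4
grip_force: 0.0
```

```bash
python3 w.py w7 bottle_green; python3 -c "
from h import *
plan([494.6,319.4,84],4.1,3,-1)"
```

```text
27.45 [494.2 319.9 168.1]
bottle_green 0.93 [287.3, 194.6, 77.6, 99.6] [ 494.7  319.9   20.   104.  3832. ]
t 27.55 p [494.3 318.8 168.1] yaw 4.06 w 85.2 F [ 0.7  0.8 -0.7]
[[0.006, 0.004, 0.935, -0.002, -1], [0.006, 0.004, 0.935, -0.002, -1], [0.006, 0.004, 0.935, -0.002, -1]]
```

Request:
{"method": "move_arm", "body": {"increments": [[0.01,0.01,0.8,0,-1],[0,0,0.8,0,-1],[0,0,0.7,0,-1],[0,0,0.5,0,-1],[0,0,0,0,-1]]}}

```text
time: 28.05
position: [493.3, 317.9, 82.1]
eef_rot: [[-0.07, 0.998, -0.004], [0.998, 0.07, -0.002], [-0.002, -0.004, -1.0]]
ft_force: [0.1, -0.8, 0.1]
grip_width: 85.2
grip_force: 0.0
```

Request:
{"method": "move_arm", "body": {"increments": [[0,0,0,0,1],[0,0,0,0,1],[0,0,0,0,1],[0,0,0,0,1],[0,0,0,0,1]]}}

```text
time: 28.55
position: [495.4, 320.2, 85.1]
eef_rot: [[-0.071, 0.997, 0.002], [0.997, 0.071, 0.001], [0.001, 0.002, -1.0]]
ft_force: [-0.8, -0.4, 6.6]
grip_width: 39.1
grip_force: 34.9
```

Request:
{"method": "move_arm", "body": {"increments": [[0,0,0,0,1],[0,0,0,0,1]]}}

```text
time: 28.75
position: [495.4, 320.2, 85.1]
eef_rot: [[-0.071, 0.997, 0.002], [0.997, 0.071, 0.001], [0.001, 0.002, -1.0]]
ft_force: [-1.1, -0.7, 5.9]
grip_width: 39.0
grip_force: 34.9
```

Request:
{"method": "move_arm", "body": {"increments": [[0,0,-0.4,0,1],[0,0,-0.8,0,1],[0,0,-1,0,1],[0,0,-1,0,1],[0,0,-1,0,1]]}}

```text
time: 29.25
position: [494.4, 319.8, 211.7]
eef_rot: [[-0.071, 0.997, -0.0], [0.997, 0.071, -0.0], [-0.0, -0.0, -1.0]]
ft_force: [-0.4, 0.6, -1.3]
grip_width: 39.0
grip_force: 35.5
```

```bash
python3 -c "
from h import *
plan([516,-291.8,215],13.1,25,1)"
```

```text
t 29.25 p [494.4 319.8 211.7] yaw 4.07 w 39.0 F [-0.4  0.6 -1.3]
[[-0.815, -0.029, -0.004, -0.053, 1], [-0.815, -0.034, -0.004, -0.053, 1], [-0.815, -0.039, -0.004, -0.053, 1], [-0.815, -0.045, -0.004, -0.053, 1], [-0.814, -0.05, -0.004, -0.053, 1]]
[[-0.814, -0.055, -0.004, -0.053, 1], [-0.814, -0.06, -0.004, -0.053, 1], [-0.813, -0.065, -0.004, -0.053, 1], [-0.813, -0.07, -0.004, -0.053, 1], [-0.812, -0.075, -0.004, -0.053, 1]]
[[-0.812, -0.08, -0.004, -0.053, 1], [-0.811, -0.086, -0.004, -0.053, 1], [-0.811, -0.091, -0.004, -0.053, 1], [-0.81, -0.096, -0.004, -0.053, 1], [-0.81, -0.101, -0.004, -0.053, 1]]
[[-0.809, -0.106, -0.004, -0.053, 1], [-0.808, -0.111, -0.004, -0.053, 1], [-0.808, -0.116, -0.004, -0.053, 1], [-0.807, -0.121, -0.004, -0.053, 1], [-0.806, -0.126, -0.004, -0.053, 1]]
[[-0.805, -0.131, -0.004, -0.053, 1], [-0.804, -0.136, -0.004, -0.053, 1], [-0.804, -0.142, -0.004, -0.053, 1], [-0.803, -0.147, -0.004, -0.053, 1], [-0.802, -0.152, -0.004, -0.053, 1]]
```

Placement height for green should be about 92.1.

Request:
{"method": "move_arm", "body": {"increments": [[-0.815,-0.03,0,-0.053,1],[-0.815,-0.034,0,-0.053,1],[-0.815,-0.04,0,-0.053,1],[-0.815,-0.045,0,-0.053,1],[-0.814,-0.05,0,-0.053,1]]}}

```text
time: 29.75
position: [498.7, 196.7, 210.6]
eef_rot: [[-0.103, 0.995, 0.0], [0.995, 0.103, -0.0], [-0.0, 0.0, -1.0]]
ft_force: [-0.3, -0.8, -1.5]
grip_width: 39.2
grip_force: 35.7
```

Request:
{"method": "move_arm", "body": {"increments": [[-0.814,-0.055,0,-0.053,1],[-0.814,-0.06,0,-0.053,1],[-0.813,-0.065,0,-0.053,1],[-0.813,-0.07,0,-0.053,1],[-0.812,-0.075,0,-0.053,1]]}}

```text
time: 30.25
position: [503.1, 74.4, 210.6]
eef_rot: [[-0.135, 0.991, 0.0], [0.991, 0.135, -0.0], [-0.0, 0.0, -1.0]]
ft_force: [0.7, 0.7, -1.9]
grip_width: 39.0
grip_force: 35.7
```

Request:
{"method": "move_arm", "body": {"increments": [[-0.812,-0.08,0,-0.053,1],[-0.811,-0.086,0,-0.053,1],[-0.811,-0.091,0,-0.053,1],[-0.81,-0.096,0,-0.053,1],[-0.81,-0.1,0,-0.053,1]]}}

```text
time: 30.75
position: [507.5, -47.9, 210.6]
eef_rot: [[-0.166, 0.986, 0.0], [0.986, 0.166, -0.0], [-0.0, 0.0, -1.0]]
ft_force: [-0.5, -0.3, -1.2]
grip_width: 39.2
grip_force: 35.7
```

Request:
{"method": "move_arm", "body": {"increments": [[-0.809,-0.106,0,-0.053,1],[-0.808,-0.111,0,-0.053,1],[-0.808,-0.116,0,-0.053,1],[-0.807,-0.121,0,-0.053,1],[-0.806,-0.126,0,-0.053,1]]}}

```text
time: 31.25
position: [512.0, -170.1, 210.6]
eef_rot: [[-0.197, 0.98, 0.0], [0.98, 0.197, -0.0], [-0.0, 0.0, -1.0]]
ft_force: [-1.1, 0.4, -1.5]
grip_width: 39.1
grip_force: 35.7
```

Request:
{"method": "move_arm", "body": {"increments": [[-0.805,-0.131,0,-0.053,1],[-0.804,-0.136,0,-0.053,1],[-0.804,-0.142,0,-0.053,1],[-0.803,-0.147,0,-0.053,1],[-0.802,-0.152,0,-0.053,1]]}}

```text
time: 31.75
position: [516.4, -292.4, 210.6]
eef_rot: [[-0.228, 0.974, 0.0], [0.974, 0.228, -0.0], [-0.0, 0.0, -1.0]]
ft_force: [0.2, -0.0, -0.9]
grip_width: 38.8
grip_force: 35.7
```

Request:
{"method": "move_arm", "body": {"increments": [[0,0,0,0,1],[0,0,0,0,1]]}}

```text
time: 31.95
position: [516.3, -291.6, 210.2]
eef_rot: [[-0.227, 0.974, -0.0], [0.974, 0.227, 0.001], [0.001, -0.0, -1.0]]
ft_force: [-0.2, 0.3, 0.0]
grip_width: 39.1
grip_force: 35.6
```

```bash
python3 w.py w8 bottle_green bottle_black; python3 -c "
from h import *
plan([516,-291.8,100],13.1,4,1)"
```

```text
31.95 [ 516.3 -291.6  210.2]
bottle_green 0.63 [267.7, 218.4, 114.5, 181.8] [ 516.1 -292.    20.3  228.9 9201. ]
bottle_black 0.61 [288.8, 98.7, 66.1, 75.8] [ 501.  -231.6   19.9  111.1 3666. ]
t 32.1 p [ 516.4 -290.5  210.1] yaw 13.21 w 38.7 F [-0.4 -0.1 -1.9]
[[-0.01, -0.006, 0.917, 0.004, 1], [-0.01, -0.006, 0.917, 0.004, 1], [-0.01, -0.006, 0.917, 0.004, 1], [-0.01, -0.006, 0.917, 0.004, 1]]
```

Request:
{"method": "move_arm", "body": {"increments": [[0,0,0.7,0,1],[0,0,0.9,0,1],[0,0,0.9,0,1],[0,0,0.7,0,1],[0,0,0.5,0,1]]}}

```text
time: 32.6
position: [516.0, -290.0, 97.5]
eef_rot: [[-0.229, 0.973, -0.002], [0.973, 0.229, 0.001], [0.002, -0.001, -1.0]]
ft_force: [0.3, 0.2, -1.4]
grip_width: 38.8
grip_force: 35.6
```

Request:
{"method": "move_arm", "body": {"increments": [[0,0,0.14,0,1],[0,0,0,0,1],[0,0,0.06,0,1],[0,0,0,0,1]]}}

```text
time: 33.0
position: [517.3, -291.9, 93.8]
eef_rot: [[-0.228, 0.974, 0.001], [0.974, 0.228, -0.001], [-0.001, 0.001, -1.0]]
ft_force: [0.9, 1.1, -0.8]
grip_width: 39.1
grip_force: 35.6
```

Request:
{"method": "move_arm", "body": {"increments": [[0,0,0.03,0,1],[0,0,0,0,1]]}}

```text
time: 33.2
position: [516.9, -291.8, 92.5]
eef_rot: [[-0.228, 0.974, 0.001], [0.974, 0.228, -0.001], [-0.001, 0.0, -1.0]]
ft_force: [-0.7, -0.5, -1.1]
grip_width: 39.1
grip_force: 35.6
```

Request:
{"method": "move_arm", "body": {"increments": [[0,0,0.02,0,1],[0,0,0,0,1]]}}

```text
time: 33.4
position: [516.9, -292.0, 92.2]
eef_rot: [[-0.228, 0.974, 0.001], [0.974, 0.228, -0.001], [-0.001, 0.0, -1.0]]
ft_force: [-0.9, 0.3, 4.8]
grip_width: 38.9
grip_force: 36.1
```

Contact. Release, rise clear and check.

Request:
{"method": "move_arm", "body": {"increments": [[0,0,0,0,1],[0,0,0,0,-1],[0,0,0,0,-1],[0,0,0,0,-1],[0,0,0,0,-1]]}}

```text
time: 33.9
position: [516.6, -291.5, 91.2]
eef_rot: [[-0.228, 0.974, -0.0], [0.974, 0.228, 0.0], [0.0, -0.0, -1.0]]
ft_force: [-0.3, -0.2, -0.1]
grip_width: 85.2
grip_force: 0.0
```

Request:
{"method": "move_arm", "body": {"increments": [[0,0,-0.3,0,-1],[0,0,-0.8,0,-1],[0,0,-1,0,-1],[0,0,-1,0,-1],[0,0,-1,0,-1]]}}

```text
time: 34.4
position: [516.6, -291.5, 216.2]
eef_rot: [[-0.228, 0.974, 0.0], [0.974, 0.228, -0.0], [-0.0, 0.0, -1.0]]
ft_force: [-0.9, 0.6, -0.7]
grip_width: 85.7
grip_force: 0.0
```

Request:
{"method": "move_arm", "body": {"increments": [[0,0,-0.8,0,-1],[0,0,-0.8,0,-1],[0,0,0,0,-1]]}}

```text
time: 34.7
position: [518.5, -292.9, 266.8]
eef_rot: [[-0.228, 0.974, 0.006], [0.974, 0.228, -0.005], [-0.006, 0.005, -1.0]]
ft_force: [0.3, -0.6, 0.8]
grip_width: 85.4
grip_force: 0.0
```

```bash
python3 w.py w9 bottle_green bottle_black bottle_blue bottle_yellow; python3 -c "
from h import *
c=r.capture('side');cv2.imwrite('pics/s9.png',c['frame'][:,:,::-1])"
```

```text
34.7 [ 518.5 -292.9  266.8]
bottle_green 0.7 [294.4, 168.0, 52.0, 70.2] [ 515.8 -292.7   19.9  111.1 1993. ]
bottle_black 0.83 [291.3, 96.3, 56.0, 60.3] [ 501.  -231.6   20.   111.1 2444. ]
bottle_blue 0.94 [289.2, 0.0, 59.7, 74.9] [ 486.1 -168.7   19.9  111.2 2968. ]
```

View pics/w9.png

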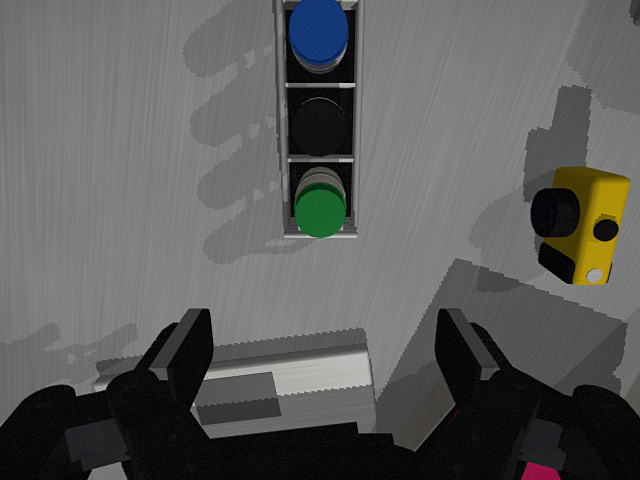

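View pics/s9.png

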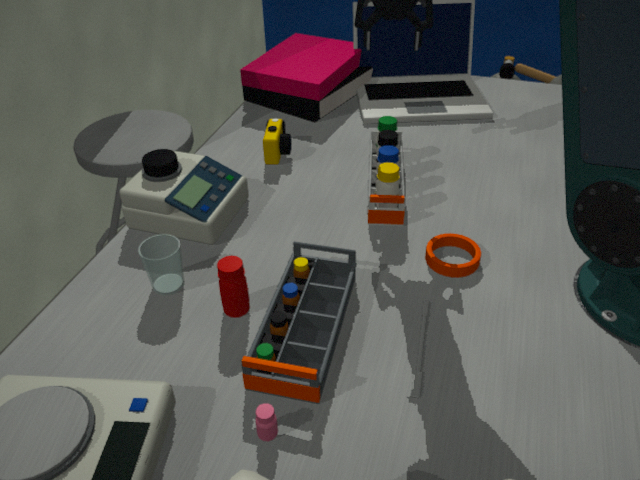

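The side view shows yellow next to the rack's tape (388,172), then blue, black and green (388,122). The four vials are still in the carrier, the look-alikes haven't been touched, and the gripper is clear.

```bash
python3 -c "
from bench import r
print(r.close_job())"
```

```text
the job is handed in; nothing more can be done
None
```

All four bottles stand upright in the rack in reverse order (from its orange tape: yellow, blue, black, green), the vials are still in the carrier, and the job was handed in at about 35 s of the 106 s allowed.

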